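# Clamp a glued batten in the stock-room screw press

### The arm

A 6-joint arm with a two-finger parallel gripper is mounted at the origin on the work surface. World frame = base frame: x ahead of the robot, y to its left, z up, the work surface at z = 0. Lengths are in m, angles in rad, forces in N, time in s.
With the tool pointing down it reaches from about 0.25 to 0.775 m from the base axis. Payload 4 kg.
Tool frame: the origin (TCP) lies on the centre line of the jaws, within the pads' length; the fingertips stand 11 mm ahead of it and the grasp point (between the pads) lies 8 mm behind it (bot.tcp_to_tips is the distance from the TCP to the fingertips, in m); z points along the fingers, y is the direction in which the jaws open and shut (so a half turn about z gives the same grasp; the last joint's range is limited). The gripper opens to 85 mm and grips with 20 to 120 N. Pads are 22 mm wide; open, the fingers measure 114 mm over their backs; the gripper's body (76 mm by 85 mm) begins 54 mm behind the grasp point. The pads swing forward as they close: fully open they stand 13 mm farther back than shut.
Start: joints at [-1.447, 0.087, 1.371, -0, 1.684, -0.103], TCP at [0.124, -0.536, 0.242] pointing down, gripper open.
Joint ranges: [-3.1, 3.1], [-0.76, 2.03], [0.27, 2.55], [-1.08, 4.22], [0.17, 2.65], [-2.57, 2.57]. Speed limits (rad/s): [2.79, 2.79, 3.14, 3.14, 3.14, 3.14].

### API

Orientations are given as a rotation vector (axis times angle).
In Python, from bench import bot gives the robot as it stands. The module is installed in compiled form; this text tells all that it offers.
- The arm moves only by the shell command python3 -m creep 'ROWS' [FORCE]. ROWS is JSON, a list of rows, each a list of 3 entries, a list of its own where there are three numbers: the shift along the world's x, y, z in mm, then the turn, a rotation vector about the world's x, y, z in rad, then the closure in counts, from 0 (fully open) to 255 (shut). A call has 1 to 12 rows; each row shifts and turns the commanded pose from where the row before left it; what a row does not reach is not made up. A row lasts 1/10 s, in which the tool goes at most 50 mm and 8.59 degrees, less where a joint would pass 70% of its speed; a pose out of reach is approached as far as the arm can. A call with a gripper value outside its range is refused whole. The fingers move at their own pace and stop on an object; FORCE is the grip in N (left out, the last holds). Time passes only in rows, so rows that do not move let the fingers close. It gives the time, the measured TCP pose, the force and the opening at its end, in the units of the state.
- bot.observe(): the state, without advancing time (a new reading comes with each control period).
- bot.camera(name): name is "side" or "top"; returns a dict with "color" (400x640x3 uint8, blue, green, red), "intrinsics" (3x3 intrinsics, pixels), "rvec" (rotation vector, rad) and "tvec" (3), from world to camera coordinates, as OpenCV has them. Camera axes: x right, y down, z forward; pixel columns grow to the right and rows downward; lengths in m; the calibration is good to about 2 mm. A picture is of the moment at which its call begins. There is no depth.
- bot.sign_off(): hands the job in, once; it reports no verdict.
The state is a dict: "t": time; "q": joint angles; "qvel": joint speeds; "effort": joint torques, N m; "tool_pos": TCP position; "orientation": TCP orientation; "wrist_force": force on the tool from outside, world axes, zero at the start; "moment": the same for the moment, N m; "gripper_width": finger opening in m.
Only numpy, scipy, OpenCV 4.12 (cv2) and the standard library are available. Lean on these libraries where they do the work, as an engineer would, in place of code of your own. Each camera call takes 0.05 s, during which the arm holds its last target. There are 200 camera calls.

### The job

Lay the long glued two-layer batten flat on the bed of the screw press, slide it in lengthwise between the cheeks until it is fully home against the back stop, and only then turn the T-handle clockwise until the rising resistance shows that it is clamped firmly (resistance about one and a half times free running) without crushing the wood. Let go of the handle and leave the other things on the bench where they are.

Things in the scene. Friction and masses are not known exactly. Their poses are not given: they have to be found in the camera images.
- batten_center (a point): centre (15 mm above its underside) of the batten: a long wooden block of two glued layers (pale pine on plywood), 160 mm long (its x axis), 50 mm wide (y), 30 mm high (z), about 0.16 kg, lying flat and loose on the table to the left or right of the press. Either end may go in first.
- press: grey screw press fixed to the table. Origin: on the table, straight under the screw's axis; +x points from the open front (robot side) to the rear column, y across, z up. The flat bed is 14 mm high and reaches x -200 to +100 mm, y +-65 mm. With the batten fully home its centre is at x = -35 mm, its near end at x = -115 mm and its top 44 mm above the table.
- press_stop (a point): centre of the back stop, the front face of the rear column (60 mm wide, 125 mm high), 29 mm above the table; at x = +45 mm in the press's frame. The batten's end must bear on it.
- press_mouth (a point): middle of the mouth, on the bed (14 mm above the table), at x = -80 mm in the press's frame. Two steel cheeks stand 14 mm above the bed; here they are 83 mm apart, and narrow to 55 mm at x = -40 mm; from there to the stop they run straight, 55 mm apart.
- press_head (a point): top of the overhanging head, on the screw's axis, 125 mm above the table. The head is 50 mm wide, its underside 95 mm above the table, and reaches from the column to x = -22 mm in the press's frame; its 40 mm diameter boss goes down to 85 mm and up to 132 mm.
- spindle: the screw with the round steel foot (36 mm diameter) that presses the batten. The foot is screwed in or out by up to 5 mm, unmeasured: it starts 3 to 11 mm above a batten in the bed. A stiff spring cushions it, 17 N per mm. The origin's z only shows how far the screw has come down (0 with the handle at 0, falling 6 mm per rad), not the foot's height.
- handle (a joint): turn of the T-handle, rad: grows clockwise seen from above, starts at 0 to 0.5, at most 5; 6 mm down per rad. Turns freely at 0.36 N m, all friction, and holds itself when let go. With the foot on the batten the torque rises by 6 mN m per N of clamping, about 0.6 N m per rad turned. Well clamped: 20 to 60 N, 0.12 to 0.36 N m above free, best 0.2. Over 90 N crushes the wood.
- press_boss (a point): top of the screw's boss on the head, 132 mm above the table, on the screw's axis. Feeling the torque: an abrupt stop leaves up to 0.36 N m of stuck friction of either sign in the held handle. Turned in small slow steps (0.06 rad in 0.25 s) it leaves nearly none: the held handle then reads about 0 while free and about 6 mN m per N once clamping. Compare with the free reading got the same way.
- handle_grip (a point): centre of the T-handle's bar, on the screw's axis. Steel bar 100 mm long (this frame's y axis, which turns with the handle; along the press's y at 0), 12 mm thick (x), 16 mm high, with 19 mm balls at its ends; 190 mm above the table with the handle at 0. Under it a stem of 11 mm diameter.
- offcut: short single-layer wood offcut, 75 x 45 x 18 mm, lying flat; not wanted. Origin: centre of underside
- glue: white plastic glue bottle, 56 mm diameter, 150 mm tall, standing. Origin: centre of underside
- tape: cardboard ring (tape core), 100 mm outside, 76 mm inside, 48 mm tall, lying flat. Origin: centre of underside
- stand: display stand: 100 mm square, 18 mm thick plywood base with a round tube (42 mm diameter) on it, 168 mm tall overall. Origin: centre of underside
- tube: standing cardboard tube, 52 mm diameter, 170 mm tall. Origin: centre of underside
- carton: closed cardboard carton, 100 x 100 x 60 mm. Origin: centre of underside
- driver: screwdriver lying flat on the table. Origin: under its middle

How it is judged:
On the way, in this order (a step that is already met when the one before it is completed fails the run):
1. the batten lies flat on the bed, fully home against the back stop, not yet pressed by the foot (x of batten_center in the frame of press between -0.039 and -0.025 m and y of batten_center in the frame of press between -0.006 and 0.006 m and z of batten_center in the frame of press between 0.025 and 0.033 m and angle between the x axis of batten_center and the x axis of press, either way round below 0.07 rad and contact force between spindle and batten below 2 N), for 0.2 s.
2. the batten is clamped at home (x of batten_center in the frame of press between -0.039 and -0.025 m and y of batten_center in the frame of press between -0.006 and 0.006 m and z of batten_center in the frame of press between 0.025 and 0.033 m and angle between the x axis of batten_center and the x axis of press, either way round below 0.07 rad and contact force between spindle and batten between 20 and 60 N), for 0.2 s.
At the end, for the whole second after the job is handed in: The batten lies flat on the bed between the cheeks, within 4 mm of the back stop, square to the press (within 0.07 rad), at rest, pressed by the foot with 20 to 60 N; the handle is let go (all of step 2 and linear speed of batten below 0.01 m/s); the robot touches nothing.
It fails at once if the wood is crushed: the foot presses the batten with more than 90 N (contact force between spindle and batten above 90 N).
It fails at once if a bystander is moved by more than 30 mm (distance of any of offcut, glue, tape, stand, tube, carton, driver from where it was at the start of the episode above 0.03 m).
It also fails if it takes over 72 s, if anything falls off the work surface, if the arm or the gripper's body presses on something with over 40 N, if the wrist force passes 120 N, or if a joint passes its speed limit or range.

## Working session

There is one attempt and no reset: what is moved stays moved. The work goes in short steps, Python scripts to look and compute and a shell command to move; the robot and the scene stay as the last step left them, time stands still between calls to the robot, and variables do not carry over. Pictures are saved under pics/ and viewed, about 8 in all and at most 12, crops included, and the job is handed in when it is done.

```bash
mkdir -p pics
cat > h.py <<'E'
import cv2,numpy as np
from bench import bot
from scipy.spatial.transform import Rotation as R
def cam(n,f=None):
    c=bot.camera(n)
    np.savez('cal_'+n,K=c['intrinsics'],r=c['rvec'],t=c['tvec'])
    if f: cv2.imwrite('pics/'+f,c['color'])
    return c
def ray(n,u,v):
    c=np.load('cal_%s.npz'%n);Rm=R.from_rotvec(c['r'].ravel()).as_matrix()
    d=Rm.T@np.linalg.inv(c['K'])@np.array([u,v,1.]);o=-Rm.T@c['t'].ravel()
    return o,d
def atz(n,u,v,z):
    o,d=ray(n,u,v);return o+d*(z-o[2])/d[2]
def proj(n,p):
    c=np.load('cal_%s.npz'%n)
    return cv2.projectPoints(np.array(p,float).reshape(-1,1,3),c['r'],c['t'],c['K'],None)[0].reshape(-1,2)
E
python3 - <<'E'
from h import *
a=cam('top','top0.png');b=cam('side','side0.png')
for n in('top','side'):
    print(n,ray(n,320,200))
print(bot.observe())
E
```

```text
top (array([ 0.54876821, -0.01468893,  1.2366082 ]), array([ 0.0373277 ,  0.03572841, -0.9986969 ]))
side (array([0.15774483, 0.79604477, 1.23432493]), array([ 0.30988766, -0.57131072, -0.76012497]))
{'t': 0.1, 'q': array([-1.44712407e+00,  8.79277299e-02,  1.37212652e+00, -2.62469020e-07,
        1.68360071e+00, -1.03107655e-01]), 'qvel': array([-9.44052771e-05, -1.41126408e-03, -3.85226947e-03, -5.47840640e-04,
        2.28246064e-04,  4.35636783e-04]), 'effort': array([ 1.59167190e-03, -3.53016257e+01, -3.14217961e+01, -2.40185673e-04,
        7.95759202e-03, -6.36699909e-06]), 'tool_pos': array([ 0.12360072, -0.53549176,  0.24121879]), 'orientation': array([-3.11936916e+00, -3.55228810e-01,  3.36962037e-05]), 'wrist_force': array([-0.73461815,  0.34436468, -0.22995126]), 'moment': array([ 0.01487881, -0.03653119,  0.05571034]), 'gripper_width': 0.08547203496141631}
```

View pics/top0.png

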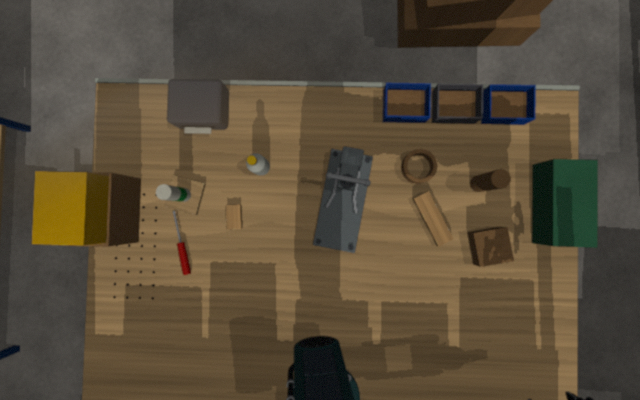

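View pics/side0.png

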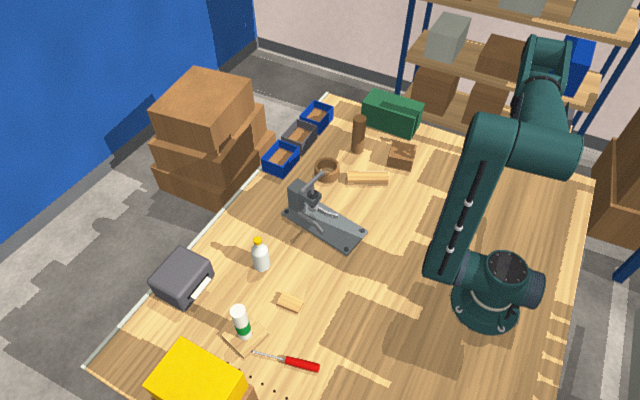

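The top view shows the press at about (343,200), with its column at the top. The batten lies to its right at (433,218), with the tape ring at (418,166), the tube at (490,180) and the carton at (491,246). I'll enlarge this area.

Run:
```python
from h import *
a=cv2.imread('pics/top0.png');c=a[130:280,305:525]
c=cv2.convertScaleAbs(cv2.resize(c,None,fx=3.6,fy=3.6,interpolation=cv2.INTER_CUBIC),alpha=1.7)
cv2.imwrite('pics/top0c.png',c)
a=cv2.imread('pics/side0.png');c=a[110:260,270:430]
cv2.imwrite('pics/side0c.png',cv2.resize(c,None,fx=4,fy=4,interpolation=cv2.INTER_CUBIC))
```

```text
(no output)
```

View pics/top0c.png

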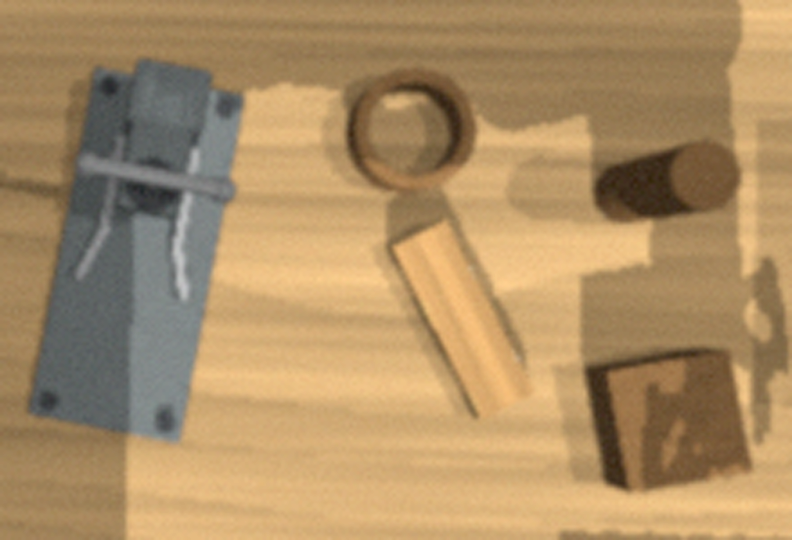

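View pics/side0c.png

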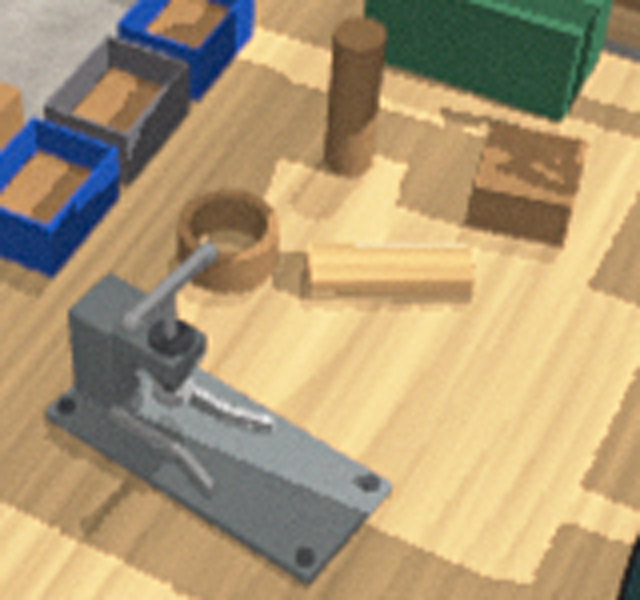

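The top crop shows these points:
- **Bed corners:** (30,412), (180,441), (243,93), (95,67)
- **Batten top corners:** (391,244), (446,219), (531,392), (480,418)
- **Handle balls:** (87,161), (228,189)

In the side crop, the batten top runs from (307,247) to (472,250), and the bed's near corners are (310,578) and (390,490).

```bash
cat >> h.py <<'E'
def tc(x,y,z,x0=305,y0=130,s=3.6,n='top'): return atz(n,(x+.5)/s-.5+x0,(y+.5)/s-.5+y0,z)
def rect(P): # near-left,near-right,far-right,far-left
    P=np.array(P)[:,:2];c=P.mean(0);d=(P[2]+P[3]-P[0]-P[1]);w=P[0]-P[1]
    return c,np.degrees(np.arctan2(d[1],d[0])),np.linalg.norm(d)/2,np.linalg.norm(P[0]+P[3]-P[1]-P[2])/2
E
python3 - <<'E'
from h import *
bed=[tc(x,y,.014) for x,y in [(30,412),(180,441),(243,93),(95,67)]]
c,a,l,w=rect(bed);print('bed',c,a,l,w)
e=np.array([np.cos(np.radians(a)),np.sin(np.radians(a))]);o=c+.05*e;print('press origin',o,'mouth',o-.08*e,'home',o-.035*e)
bt=[tc(x,y,.03) for x,y in [(480,418),(531,392),(446,219),(391,244)]]
print('bat',rect(bt))
b=[tc(x,y,.19) for x,y in [(87,161),(228,189)]];print('handle',np.mean(b,0),np.linalg.norm(b[0]-b[1]),np.degrees(np.arctan2(*(b[0]-b[1])[[1,0]])))
# side checks
S=dict(x0=270,y0=110,s=4,n='side')
for x,y,z in [(310,578,.014),(390,490,.014),(45,412,.014)]: print('sidebed',tc(x,y,z,**S))
for x,y in [(307,247),(308,280),(472,250),(470,277),]: print('sidebat',tc(x,y,.03,**S))
print('top bed',np.round(bed,3).tolist());print('top bat',np.round(bt,3).tolist())
print('sideballs',[tc(x,y,.19,**S) for x,y in[(208,252),(132,320)]])
print('tape',tc(413,130,.048),'tube',tc(705,175,.17),'carton',tc(680,420,.06))
E
```

```text
bed [ 0.59675371 -0.03976324] -9.04529924969006 0.297071115755014 0.12750670764947022
press origin [ 0.64613192 -0.047624  ] mouth [ 0.56712678 -0.03504678] home [ 0.61156717 -0.04212147]
bat (array([ 0.54887697, -0.30843914]), np.float64(27.55995153454265), np.float64(0.1591972922951956), np.float64(0.04841302963331541))
handle [ 0.64632157 -0.04949594  0.19      ] 0.10369761866916866 80.07556286787434
sidebed [0.45874985 0.04753421 0.014     ]
sidebed [ 0.43744105 -0.06934849  0.014     ]
sidebed [0.75234715 0.00098027 0.014     ]
sidebat [ 0.62824165 -0.28883235  0.03      ]
sidebat [ 0.60771302 -0.24936927  0.03      ]
sidebat [ 0.48409056 -0.36245594  0.03      ]
sidebat [ 0.47166572 -0.32779893  0.03      ]
top bed [[0.46, 0.047, 0.014], [0.44, -0.08, 0.014], [0.734, -0.126, 0.014], [0.753, -0.0, 0.014]]
top bat [[0.467, -0.325, 0.03], [0.49, -0.366, 0.03], [0.63, -0.294, 0.03], [0.609, -0.249, 0.03]]
sideballs [array([ 0.63710095, -0.09919118,  0.19      ]), array([ 0.65506794, -0.0010321 ,  0.19      ])]
tape [ 0.7012985  -0.26183048  0.048     ] tube [ 0.65754882 -0.44832969  0.17      ] carton [ 0.47198122 -0.4755435   0.06      ]
```

The two views agree to within a few mm:
- **Press:** origin (0.646,-0.048), yaw -9.05°.
- **Batten:** centre (0.549,-0.308), yaw 27.6°. I'll grip it 60 mm from the centre at the end nearest the robot, at (0.496,-0.336).

Next I'll move above that point.

```bash
python3 -m creep '[[[37,20,-10],[0,0,0.0254],0],[[37,20,-10],[0,0,0.0254],0],[[37,20,-10],[0,0,0.0254],0],[[37,20,-10],[0,0,0.0254],0],[[37,20,-10],[0,0,0.0254],0],[[37,20,-10],[0,0,0.0254],0],[[37,20,-10],[0,0,0.0254],0],[[37,20,-10],[0,0,0.0254],0],[[37,20,-10],[0,0,0.0254],0],[[37,20,-10],[0,0,0.0254],0],[[0,0,0],[0,0,0],0],[[0,0,0],[0,0,0],0]]' 60
python3 - <<'E'
from h import *
o=bot.observe();Rm=R.from_rotvec(o['orientation']).as_matrix();print(o['tool_pos'],np.degrees(np.arctan2(Rm[1,0],Rm[0,0])),Rm[:,2])
a=cam('side');cv2.imwrite('pics/s1.png',cv2.resize(a['color'][90:240,270:470],None,fx=4,fy=4,interpolation=cv2.INTER_CUBIC))
E
```

```text
t: 1.3
tool_pos: [0.4938, -0.335, 0.141]
orientation: [-3.049, -0.751, 0.003]
wrist_force: [0.3, -0.9, 1.4]
gripper_width: 0.0857
[ 0.49376201 -0.33498358  0.14102736] 27.66235552721127 [-0.00237078  0.00111899 -0.99999656]
```

View pics/s1.png

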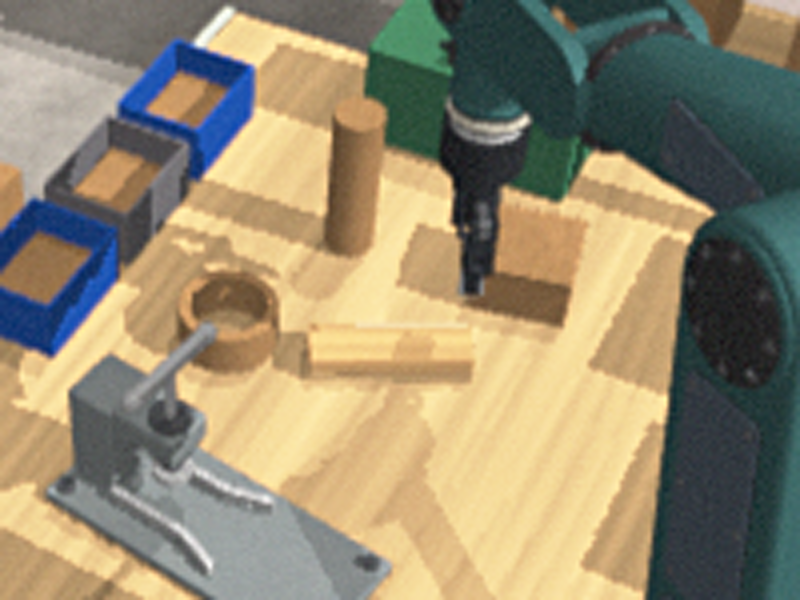

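The gripper hangs above the near end of the batten, with its tip at crop pixel (470,290) and the surroundings clear. I'll go down and grip.

```bash
python3 -m creep '[[[2,-1,-30],[0,0,0],0],[[0,0,-30],[0,0,0],0],[[0,0,-30],[0,0,0],0],[[0,0,-20],[0,0,0],0],[[0,0,-14],[0,0,0],0],[[0,0,0],[0,0,0],0],[[0,0,0],[0,0,0],160],[[0,0,0],[0,0,0],160],[[0,0,0],[0,0,0],200],[[0,0,0],[0,0,0],200],[[0,0,0],[0,0,0],200],[[0,0,0],[0,0,0],200]]' 60
```

```text
t: 2.55
tool_pos: [0.4969, -0.3381, 0.0208]
orientation: [3.047, 0.747, 0.004]
wrist_force: [-1.2, -0.3, 5.9]
gripper_width: 0.0488
```

```bash
python3 -m creep '[[[0,0,30],[0,0,0],200],[[0,0,40],[0,0,0],200],[[-6,32,10],[0,0,-0.064],200],[[-6,32,0],[0,0,-0.064],200],[[-6,32,0],[0,0,-0.064],200],[[-6,32,0],[0,0,-0.064],200],[[-6,32,0],[0,0,-0.064],200],[[-6,32,0],[0,0,-0.064],200],[[-6,32,0],[0,0,-0.064],200],[[-6,32,0],[0,0,-0.064],200],[[-7,32,0],[0,0,-0.064],200],[[-7,32,0],[0,0,-0.064],200]]'
python3 -m creep '[[[0,0,0],[0,0,0],200],[[0,0,0],[0,0,0],200],[[0,0,0],[0,0,0],200]]'
cat >> h.py <<'E'
O=np.array([.6461,-.0480]);A=np.radians(-9.05);E=np.array([[np.cos(A),np.sin(A)],[-np.sin(A),np.cos(A)]])
def st():
    o=bot.observe();Rm=R.from_rotvec(o['orientation']).as_matrix()
    print('t',o['t'],'tcp',o['tool_pos'].round(4),'yaw',np.degrees(np.arctan2(Rm[1,0],Rm[0,0])).round(2),'press xy',(E@(o['tool_pos'][:2]-O)).round(4),'F',o['wrist_force'].round(1),'M',o['moment'].round(3),'w',o['gripper_width'].round(4),'q6',o['q'][5].round(2),'z',Rm[:,2].round(3))
E
python3 - <<'E'
from h import *
st()
a=cam('top');cv2.imwrite('pics/t2.png',cv2.convertScaleAbs(cv2.resize(a['color'][130:280,270:490],None,fx=3.6,fy=3.6,interpolation=cv2.INTER_CUBIC),alpha=1.7))
E
```

```text
t: 3.75
tool_pos: [0.4326, -0.0155, 0.0979]
orientation: [-3.131, 0.254, 0.002]
wrist_force: [0.8, 1.2, -1.6]
gripper_width: 0.0487
t: 4.05
tool_pos: [0.4337, -0.0174, 0.0982]
orientation: [3.131, -0.25, -0.0]
wrist_force: [-0.2, 0.4, -1.7]
gripper_width: 0.0488Traceback (most recent call last):
  File "<stdin>", line 2, in <module>
  File "h.py", line 25, in st
    print('t',o['t'],'tcp',o['tool_pos'].round(4),'yaw',np.degrees(np.arctan2(Rm[1,0],Rm[0,0])).round(2),'press xy',(E@(o['tool_pos'][:2]-O)).round(4),'F',o['wrist_force'].round(1),'M',o['moment'].round(3),'w',o['gripper_width'].round(4),'q6',o['q'][5].round(2),'z',Rm[:,2].round(3))
                                                                                                                                                                                                                  ^^^^^^^^^^^^^^^^^^^^^^^^
AttributeError: 'float' object has no attribute 'round'
```

```bash
sed -i "s/o\['gripper_width'\].round(4)/round(o['gripper_width'],4)/" h.py
python3 - <<'E'
from h import *
st()
a=cam('top');cv2.imwrite('pics/t2.png',cv2.convertScaleAbs(cv2.resize(a['color'][130:280,270:490],None,fx=3.6,fy=3.6,interpolation=cv2.INTER_CUBIC),alpha=1.7))
E
```

```text
t 4.05 tcp [ 0.4337 -0.0174  0.0982] yaw -9.12 press xy [-0.2146 -0.0032] F [-0.2  0.4 -1.7] M [-0.063  0.071 -0.007] w 0.0488 q6 1.56 z [-0.    -0.001 -1.   ]
```

View pics/t2.png

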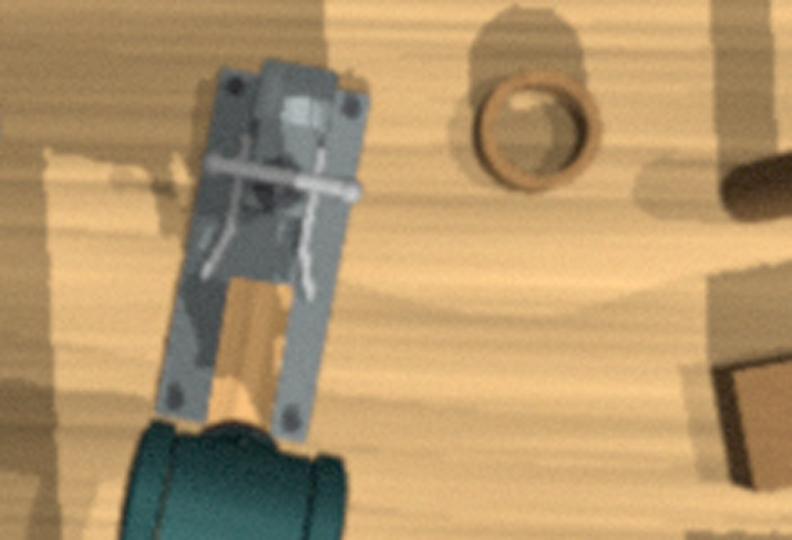

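The batten is held straight ahead of the mouth, with its far end at (232,278)–(293,285). The cheek fronts are at (205,275) and (310,298).

Run:
```python
from h import *
for x,y,z in [(232,278,.1074),(293,285,.1074),(208,410,.1074),(274,428,.1074),(205,275,.028),(310,298,.028),(247,140,.028),(320,152,.028)]:
    p=tc(x,y,z,x0=270);print((x,y),p.round(4),(E@(p[:2]-O)).round(4))
```

```text
(232, 278) [ 0.5727 -0.0143  0.1074] [-0.0778  0.0218]
(293, 285) [ 0.5685 -0.0618  0.1074] [-0.0745 -0.0258]
(208, 410) [0.4698 0.0018 0.1074] [-0.1819  0.0214]
(274, 428) [ 0.4574 -0.0497  0.1074] [-0.1861 -0.0314]
(205, 275) [0.5763 0.0083 0.028 ] [-0.0777  0.0446]
(310, 298) [ 0.5595 -0.0794  0.028 ] [-0.0806 -0.0447]
(247, 140) [ 0.69   -0.0238  0.028 ] [0.0395 0.0308]
(320, 152) [ 0.6813 -0.0849  0.028 ] [ 0.0406 -0.0309]
```

```bash
python3 -m creep '[[[0.5,3,-15],[0,0,0],200],[[0,0,-20],[0,0,0],200],[[0,0,-15],[0,0,0],200],[[0,0,-10],[0,0,0],200],[[0,0,-2],[0,0,0],200],[[0,0,0],[0,0,0],200],[[0,0,0],[0,0,0],200]]'
python3 -m creep '[[[0,0,-0.5],[0,0,0],200],[[0,0,-0.5],[0,0,0],200],[[0,0,-0.4],[0,0,0],200],[[0,0,0],[0,0,0],200]]'
python3 -c "
from h import *
st()"
```

```text
t: 4.8
tool_pos: [0.4349, -0.0142, 0.0371]
orientation: [3.131, -0.25, 0.002]
wrist_force: [-0.2, -0.5, -2.1]
gripper_width: 0.0486
t: 5.2
tool_pos: [0.4343, -0.0139, 0.0351]
orientation: [3.132, -0.25, 0.001]
wrist_force: [1.2, 0.1, -1.6]
gripper_width: 0.0486
t 5.2 tcp [ 0.4343 -0.0139  0.0351] yaw -9.11 press xy [-0.2145  0.0004] F [ 1.2  0.1 -1.6] M [-0.011  0.02  -0.011] w 0.0486 q6 1.57 z [ 0.001 -0.    -1.   ]
```

```bash
python3 -m creep '[[[12,-1.9,0],[0,0,0],200],[[12,-1.9,0],[0,0,0],200],[[12,-1.9,0],[0,0,0],200],[[12,-1.9,0],[0,0,0],200],[[12,-1.9,0],[0,0,0],200],[[12,-1.9,0],[0,0,0],200],[[12,-1.9,0],[0,0,0],200],[[12,-1.9,0],[0,0,0],200],[[0,0,0],[0,0,0],200]]'
python3 -c "
from h import *
st()"
```

```text
t: 6.1
tool_pos: [0.5321, -0.0295, 0.0351]
orientation: [3.131, -0.25, 0.003]
wrist_force: [0.4, 0.1, -2.2]
gripper_width: 0.0489
t 6.1 tcp [ 0.5321 -0.0295  0.0351] yaw -9.13 press xy [-0.1155  0.0003] F [ 0.4  0.1 -2.2] M [ 0.029  0.007 -0.057] w 0.0489 q6 1.57 z [ 0.002 -0.    -1.   ]
```

Free so far, with about 20 mm to go. Next I'll creep forward until the stop pushes back.

```bash
python3 -m creep '[[[4,-0.6,0],[0,0,0],200],[[4,-0.6,0],[0,0,0],200],[[4,-0.6,0],[0,0,0],200],[[3,-0.5,0],[0,0,0],200],[[0,0,0],[0,0,0],200]]'
python3 -m creep '[[[2,-0.3,0],[0,0,0],200],[[2,-0.3,0],[0,0,0],200],[[0,0,0],[0,0,0],200]]'
python3 -m creep '[[[1,-0.2,0],[0,0,0],200],[[1,-0.2,0],[0,0,0],200],[[0,0,0],[0,0,0],200]]'
python3 -c "
from h import *
st()"
```

```text
t: 6.6
tool_pos: [0.5458, -0.0316, 0.035]
orientation: [3.131, -0.25, 0.002]
wrist_force: [0.3, -0.6, -1.7]
gripper_width: 0.0484
t: 6.9
tool_pos: [0.5494, -0.0322, 0.0349]
orientation: [3.131, -0.25, 0.0]
wrist_force: [-0.0, -0.4, -1.4]
gripper_width: 0.0488
t: 7.2
tool_pos: [0.5513, -0.0325, 0.0349]
orientation: [3.131, -0.25, 0.0]
wrist_force: [-1.1, -1.1, -0.8]
gripper_width: 0.0484
t 7.2 tcp [ 0.5513 -0.0325  0.0349] yaw -9.13 press xy [-0.0961  0.0004] F [-1.1 -1.1 -0.8] M [-0.067  0.071 -0.078] w 0.0484 q6 1.57 z [ 0. -0. -1.]
```

```bash
python3 -m creep '[[[1,-0.2,0],[0,0,0],200],[[1,-0.2,0],[0,0,0],200],[[0,0,0],[0,0,0],200]]'
python3 -m creep '[[[1,-0.2,0],[0,0,0],200],[[1,-0.2,0],[0,0,0],200],[[0,0,0],[0,0,0],200]]'
python3 -c "
from h import *
st()"
```

```text
t: 7.5
tool_pos: [0.5522, -0.0326, 0.0348]
orientation: [-3.132, 0.25, 0.004]
wrist_force: [-6.3, 0.5, 2.4]
gripper_width: 0.0488
t: 7.8
tool_pos: [0.5523, -0.0326, 0.0348]
orientation: [-3.131, 0.25, 0.011]
wrist_force: [-10.3, 1.7, 7.0]
gripper_width: 0.0484
t 7.8 tcp [ 0.5523 -0.0326  0.0348] yaw -9.12 press xy [-0.0951  0.0004] F [-10.3   1.7   7. ] M [ 0.056  1.545 -0.146] w 0.0484 q6 1.57 z [-0.007  0.001 -1.   ]
```

The batten is against the stop: 10 N of reaction, with the TCP at press x = -95.1 mm (-95 predicted). Now I'll ease off the push, open a little and lift out.

```bash
python3 -m creep '[[[-1.5,0.25,0],[0,0,0],200],[[0,0,0],[0,0,0],170],[[0,0,0],[0,0,0],130],[[0,0,0],[0,0,0],70],[[0,0,0],[0,0,0],70],[[0,0,0],[0,0,0],70],[[0,0,0],[0,0,0],70]]'
python3 -m creep '[[[0,0,10],[0,0,0],70],[[0,0,20],[0,0,0],70],[[-10,2,40],[0,0,0],40],[[-20,3,50],[0,0,0],0],[[-40,6,50],[0,0,0],0],[[-40,6,0],[0,0,0],0],[[0,0,0],[0,0,0],0],[[0,0,0],[0,0,0],0]]'
python3 - <<'E'
from h import *
st()
a=cam('top');b=cam('side')
t=cv2.convertScaleAbs(cv2.resize(a['color'][140:250,300:400],None,fx=4,fy=5,interpolation=cv2.INTER_CUBIC),alpha=1.7)
s=cv2.resize(b['color'][150:260,270:370],None,fx=4,fy=5,interpolation=cv2.INTER_CUBIC)
cv2.imwrite('pics/ts3.png',np.hstack([t,s]))
E
```

```text
t: 8.5
tool_pos: [0.5543, -0.033, 0.0352]
orientation: [3.132, -0.25, 0.002]
wrist_force: [-0.7, 0.6, -0.3]
gripper_width: 0.0619
t: 9.3
tool_pos: [0.4538, -0.0175, 0.1912]
orientation: [3.131, -0.25, 0.004]
wrist_force: [0.3, -0.2, 1.0]
gripper_width: 0.0853
t 9.3 tcp [ 0.4538 -0.0175  0.1912] yaw -9.12 press xy [-1.947e-01 -1.000e-04] F [ 0.3 -0.2  1. ] M [ 0.083 -0.002 -0.033] w 0.0853 q6 1.57 z [ 0.003 -0.    -1.   ]
```

View pics/ts3.png

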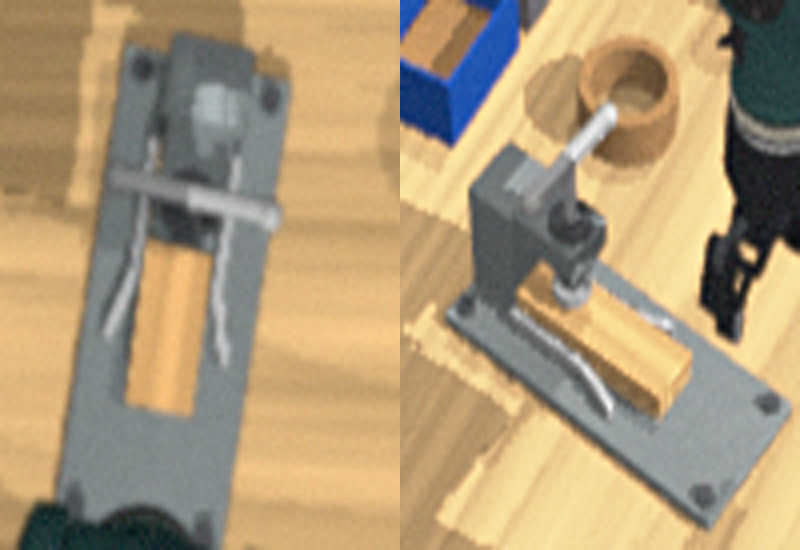

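The batten lies flat between the cheeks. Its near end runs from (126,403) to (193,416), and the handle balls are at (115,180) and (270,215).

Run:
```python
from h import *
def t5(x,y,z,x0,n): return atz(n,(x+.5)/4-.5+x0,(y+.5)/5-.5+(140 if n=='top' else 150),z)
for x,y in[(126,403),(193,416),(148,240),(212,250)]:
    p=t5(x,y,.044,300,'top');print((E@(p[:2]-O)).round(4))
for x,y in[(660-400,398),(692-400,352)]:
    p=t5(x,y,.044,270,'side');print('side',(E@(p[:2]-O)).round(4))
P=[t5(x,y,.19,300,'top') for x,y in[(115,180),(270,215)]];print(np.mean(P,0),np.degrees(np.arctan2(*(P[0]-P[1])[[1,0]])))
P=[t5(x,y,.19,270,'side') for x,y in[(608-400,114),(535-400,200)]];print(np.mean(P,0),np.degrees(np.arctan2(*(P[1]-P[0])[[1,0]])))
print(E@(np.array([.6463,-.0495])-O))
```

```text
[-0.1168  0.0234]
[-0.1153 -0.0266]
[-0.0189  0.025 ]
[-0.0162 -0.0226]
side [-0.1165  0.0243]
side [-0.115  -0.0255]
[ 0.64406559 -0.04789419  0.19      ] 81.07558912264152
[ 0.64528201 -0.05121631  0.19      ] 81.08195808066378
[ 0.00043345 -0.00144987]
```

Confirmed home: the near end is at about -116 mm (-115 nominal), and both views put it square. The handle is at (0.6455,-0.049) with the bar at 80.5°. Now I'll turn the tool and move above the handle.

```bash
python3 -m creep '[[[8,-1,25],[0,0,0.13],0],[[8,-1,25],[0,0,0.13],0],[[17,-3,20],[0,0,0.13],0],[[17,-3,0],[0,0,0.13],0],[[17,-3,0],[0,0,0.13],0],[[17,-3,0],[0,0,0.13],0],[[18,-3,0],[0,0,0.13],0],[[18,-3,0],[0,0,0.13],0],[[18,-3,0],[0,0,0.13],0],[[18,-3,0],[0,0,0.13],0],[[18,-3,0],[0,0,0.13],0],[[18,-3,0],[0,0,0.13],0]]'
python3 -m creep '[[[0,0,0],[0,0,0],0],[[0,0,0],[0,0,0],0]]'
python3 -c "
from h import *
st()"
```

```text
t: 10.6
tool_pos: [0.6478, -0.05, 0.2586]
orientation: [-2.396, -2.03, 0.002]
wrist_force: [0.5, 0.0, 0.5]
gripper_width: 0.0855
t: 10.8
tool_pos: [0.6464, -0.0497, 0.2586]
orientation: [-2.403, -2.021, 0.003]
wrist_force: [0.0, 0.2, 0.7]
gripper_width: 0.0854
t 10.8 tcp [ 0.6464 -0.0497  0.2586] yaw 80.12 press xy [ 0.0006 -0.0016] F [0.  0.2 0.7] M [-0.048 -0.045 -0.009] w 0.0854 q6 0.01 z [-0.003  0.    -1.   ]
```

```bash
python3 -m creep '[[[0,0.5,-20],[0,0,0],0],[[0,0,-25],[0,0,0],0],[[0,0,-20],[0,0,0],0],[[0,0,-11],[0,0,0],0],[[0,0,0],[0,0,0],100],[[0,0,0],[0,0,0],150],[[0,0,0],[0,0,0],180],[[0,0,0],[0,0,0],210],[[0,0,0],[0,0,0],230],[[0,0,0],[0,0,0],240],[[0,0,0],[0,0,0],255],[[0,0,0],[0,0,0],255]]' 100
python3 -m creep '[[[0,0,0],[0,0,0],255],[[0,0,0],[0,0,0],255]]'
python3 -c "
from h import *
st()"
```

```text
t: 12.0
tool_pos: [0.6444, -0.0488, 0.1857]
orientation: [-2.4, -2.024, 0.003]
wrist_force: [-6.5, 0.1, 5.2]
gripper_width: 0.0104
t: 12.2
tool_pos: [0.6444, -0.0488, 0.1858]
orientation: [-2.4, -2.024, 0.003]
wrist_force: [-6.6, 1.2, 4.1]
gripper_width: 0.01
t 12.2 tcp [ 0.6444 -0.0488  0.1858] yaw 80.27 press xy [-0.0015 -0.001 ] F [-6.6  1.2  4.1] M [0.17  1.003 0.056] w 0.01 q6 0.01 z [-0.003  0.    -1.   ]
```

Gripped. I'll take out the side load and start turning clockwise, with free turning expected at first.

```bash
python3 -m creep '[[[-1.6,0,0],[0,0,0],255],[[0,0,-0.2],[0,0,-0.03],255],[[0,0,-0.2],[0,0,-0.03],255],[[0,0,-0.2],[0,0,-0.03],255],[[0,0,-0.2],[0,0,-0.03],255],[[0,0,-0.2],[0,0,-0.03],255],[[0,0,-0.2],[0,0,-0.03],255],[[0,0,-0.1],[0,0,-0.02],255],[[0,0,-0.1],[0,0,-0.02],255],[[0,0,-0.1],[0,0,-0.02],255],[[0,0,0],[0,0,0],255]]'
cat >> h.py <<'E'
def tq():
    o=bot.observe();Rm=R.from_rotvec(o['orientation']).as_matrix();y=np.degrees(np.arctan2(Rm[1,0],Rm[0,0]))
    print('   turned %.3f Mz %.3f effort6 %.3f q6 %.3f'%(np.radians(80.27-y),o['moment'][2],o['effort'][5],o['q'][5]))
E
python3 -c "
from h import *
st();tq()"
python3 -m creep '[[[0,0,-0.1],[0,0,-0.02],255],[[0,0,-0.1],[0,0,-0.02],255],[[0,0,-0.1],[0,0,-0.02],255],[[0,0,0],[0,0,0],255]]'
python3 -c "
from h import *
tq()"
```

```text
t: 13.3
tool_pos: [0.6441, -0.0487, 0.1844]
orientation: [2.627, 1.723, 0.001]
wrist_force: [-3.3, 0.5, 4.7]
gripper_width: 0.0106
t 13.3 tcp [ 0.6441 -0.0487  0.1844] yaw 66.53 press xy [-0.0019 -0.001 ] F [-3.3  0.5  4.7] M [0.179 0.681 0.147] w 0.0106 q6 0.25 z [ 0.  0. -1.]
   turned 0.240 Mz 0.147 effort6 0.228 q6 0.246
t: 13.7
tool_pos: [0.644, -0.0486, 0.184]
orientation: [-2.677, -1.643, -0.0]
wrist_force: [-5.4, 1.4, 5.3]
gripper_width: 0.0101
   turned 0.300 Mz 0.125 effort6 0.214 q6 0.306
```

```bash
T='from h import *;tq()'
python3 -m creep '[[[0,0,-0.1],[0,0,-0.02],255],[[0,0,-0.1],[0,0,-0.02],255],[[0,0,-0.1],[0,0,-0.02],255],[[0,0,0],[0,0,0],255],[[0,0,-0.1],[0,0,-0.02],255],[[0,0,-0.1],[0,0,-0.02],255],[[0,0,-0.1],[0,0,-0.02],255],[[0,0,0],[0,0,0],255]]' >/dev/null; python3 -c "$T"
python3 -m creep '[[[0,0,-0.1],[0,0,-0.02],255],[[0,0,-0.1],[0,0,-0.02],255],[[0,0,-0.1],[0,0,-0.02],255],[[0,0,0],[0,0,0],255],[[0,0,-0.1],[0,0,-0.02],255],[[0,0,-0.1],[0,0,-0.02],255],[[0,0,-0.1],[0,0,-0.02],255],[[0,0,0],[0,0,0],255]]' >/dev/null; python3 -c "$T"
python3 -m creep '[[[0,0,-0.1],[0,0,-0.02],255],[[0,0,-0.1],[0,0,-0.02],255],[[0,0,-0.1],[0,0,-0.02],255],[[0,0,0],[0,0,0],255]]' ; python3 -c "$T"
```

```text
turned 0.420 Mz 0.189 effort6 0.213 q6 0.426
   turned 0.540 Mz 0.141 effort6 0.212 q6 0.547
t: 15.7
tool_pos: [0.6436, -0.0484, 0.1822]
orientation: [-2.892, -1.225, 0.001]
wrist_force: [-5.2, 1.8, 5.3]
gripper_width: 0.0099
   turned 0.600 Mz 0.146 effort6 0.212 q6 0.607
```

Joint 6 effort reads a very steady 0.212 N m while free, so I'll use that. Continuing in steps.

```bash
T='from h import *;tq()'
python3 -m creep '[[[0,0,-0.1],[0,0,-0.02],255],[[0,0,-0.1],[0,0,-0.02],255],[[0,0,-0.1],[0,0,-0.02],255],[[0,0,0],[0,0,0],255],[[0,0,-0.1],[0,0,-0.02],255],[[0,0,-0.1],[0,0,-0.02],255],[[0,0,-0.1],[0,0,-0.02],255],[[0,0,0],[0,0,0],255]]' >/dev/null; python3 -c "$T"
python3 -m creep '[[[0,0,-0.1],[0,0,-0.02],255],[[0,0,-0.1],[0,0,-0.02],255],[[0,0,-0.1],[0,0,-0.02],255],[[0,0,0],[0,0,0],255],[[0,0,-0.1],[0,0,-0.02],255],[[0,0,-0.1],[0,0,-0.02],255],[[0,0,-0.1],[0,0,-0.02],255],[[0,0,0],[0,0,0],255]]' >/dev/null; python3 -c "$T"
python3 -m creep '[[[0,0,-0.1],[0,0,-0.02],255],[[0,0,-0.1],[0,0,-0.02],255],[[0,0,-0.1],[0,0,-0.02],255],[[0,0,0],[0,0,0],255]]' ; python3 -c "$T"
```

```text
turned 0.720 Mz 0.111 effort6 0.210 q6 0.727
   turned 0.840 Mz 0.126 effort6 0.209 q6 0.846
t: 17.7
tool_pos: [0.6434, -0.048, 0.1804]
orientation: [-3.042, -0.779, 0.002]
wrist_force: [-5.4, 2.6, 5.3]
gripper_width: 0.0099
   turned 0.900 Mz 0.193 effort6 0.208 q6 0.907
```

```bash
T='from h import *;tq()'
python3 -m creep '[[[0,0,-0.1],[0,0,-0.02],255],[[0,0,-0.1],[0,0,-0.02],255],[[0,0,-0.1],[0,0,-0.02],255],[[0,0,0],[0,0,0],255],[[0,0,-0.1],[0,0,-0.02],255],[[0,0,-0.1],[0,0,-0.02],255],[[0,0,-0.1],[0,0,-0.02],255],[[0,0,0],[0,0,0],255]]' >/dev/null; python3 -c "$T"
python3 -m creep '[[[0,0,-0.1],[0,0,-0.02],255],[[0,0,-0.1],[0,0,-0.02],255],[[0,0,-0.1],[0,0,-0.02],255],[[0,0,0],[0,0,0],255],[[0,0,-0.1],[0,0,-0.02],255],[[0,0,-0.1],[0,0,-0.02],255],[[0,0,-0.1],[0,0,-0.02],255],[[0,0,0],[0,0,0],255]]' >/dev/null; python3 -c "$T"
python3 -m creep '[[[0,0,-0.1],[0,0,-0.02],255],[[0,0,-0.1],[0,0,-0.02],255],[[0,0,-0.1],[0,0,-0.02],255],[[0,0,0],[0,0,0],255]]' ; python3 -c "$T"
```

```text
turned 1.019 Mz 0.100 effort6 0.208 q6 1.027
   turned 1.139 Mz 0.073 effort6 0.207 q6 1.147
t: 19.7
tool_pos: [0.6432, -0.0476, 0.1786]
orientation: [-3.123, -0.316, 0.004]
wrist_force: [-5.9, 3.1, 4.4]
gripper_width: 0.0101
   turned 1.199 Mz 0.180 effort6 0.208 q6 1.207
```

```bash
T='from h import *;tq()'
python3 -m creep '[[[0,0,-0.1],[0,0,-0.02],255],[[0,0,-0.1],[0,0,-0.02],255],[[0,0,-0.1],[0,0,-0.02],255],[[0,0,0],[0,0,0],255],[[0,0,-0.1],[0,0,-0.02],255],[[0,0,-0.1],[0,0,-0.02],255],[[0,0,-0.1],[0,0,-0.02],255],[[0,0,0],[0,0,0],255]]' >/dev/null; python3 -c "$T"
python3 -m creep '[[[0,0,-0.1],[0,0,-0.02],255],[[0,0,-0.1],[0,0,-0.02],255],[[0,0,-0.1],[0,0,-0.02],255],[[0,0,0],[0,0,0],255],[[0,0,-0.1],[0,0,-0.02],255],[[0,0,-0.1],[0,0,-0.02],255],[[0,0,-0.1],[0,0,-0.02],255],[[0,0,0],[0,0,0],255]]' >/dev/null; python3 -c "$T"
python3 - <<'E'
from h import *
tq()
b=cam('side');cv2.imwrite('pics/s4.png',cv2.resize(b['color'][150:260,260:380],None,fx=5,fy=5,interpolation=cv2.INTER_CUBIC))
E
```

```text
turned 1.319 Mz 0.221 effort6 0.247 q6 1.326
   turned 1.439 Mz 0.251 effort6 0.317 q6 1.446
   turned 1.439 Mz 0.251 effort6 0.317 q6 1.446
```

View pics/s4.png

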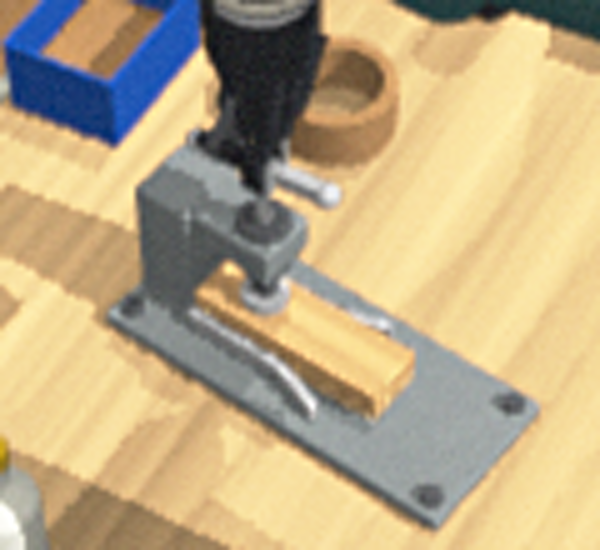

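The handle has turned with the gripper, and the foot now rests on the batten at (265,297). Effort rises at 0.58 N m/rad, as expected (0.109 above free, about 18 N). Another 0.15 rad should give about 0.2.

```bash
T='from h import *;tq()'
python3 -m creep '[[[0,0,-0.1],[0,0,-0.02],255],[[0,0,-0.1],[0,0,-0.02],255],[[0,0,-0.1],[0,0,-0.02],255],[[0,0,0],[0,0,0],255]]' >/dev/null; python3 -c "$T"
python3 -m creep '[[[0,0,-0.1],[0,0,-0.02],255],[[0,0,-0.1],[0,0,-0.02],255],[[0,0,-0.1],[0,0,-0.02],255],[[0,0,0],[0,0,0],255]]' >/dev/null; python3 -c "$T"
python3 -m creep '[[[0,0,-0.1],[0,0,-0.02],255],[[0,0,-0.1],[0,0,-0.02],255],[[0,0,0],[0,0,0],255],[[0,0,0],[0,0,0],255],[[0,0,0],[0,0,0],255]]'; python3 -c "$T"
```

```text
turned 1.499 Mz 0.307 effort6 0.352 q6 1.506
   turned 1.558 Mz 0.279 effort6 0.387 q6 1.566
t: 22.65
tool_pos: [0.6432, -0.047, 0.1763]
orientation: [-3.124, 0.309, 0.005]
wrist_force: [-5.4, 4.5, 3.5]
gripper_width: 0.0098
   turned 1.598 Mz 0.313 effort6 0.343 q6 1.606
```

By turn angle the clamp is at about 35 N, and the torque is about 0.2 above free. I'll let go and lift clear.

```bash
python3 -m creep '[[[0,0,0],[0,0,0],220],[[0,0,0],[0,0,0],180],[[0,0,0],[0,0,0],100],[[0,0,0],[0,0,0],50],[[0,0,0],[0,0,0],50],[[0,0,20],[0,0,0],50],[[0,0,40],[0,0,0],50],[[0,0,40],[0,0,0],50],[[-40,0,20],[0,0,0],50],[[-40,0,0],[0,0,0],50],[[-40,0,0],[0,0,0],50],[[-40,0,0],[0,0,0],50]]'
python3 -m creep '[[[-40,0,0],[0,0,0],50],[[-40,0,0],[0,0,0],50],[[0,0,0],[0,0,0],50],[[0,0,0],[0,0,0],50],[[0,0,0],[0,0,0],50]]'
python3 - <<'E'
from h import *
st()
a=cam('top');b=cam('side')
t=cv2.convertScaleAbs(cv2.resize(a['color'][140:250,300:400],None,fx=4,fy=5,interpolation=cv2.INTER_CUBIC),alpha=1.7)
s=cv2.resize(b['color'][150:260,270:370],None,fx=4,fy=5,interpolation=cv2.INTER_CUBIC)
cv2.imwrite('pics/ts5.png',np.hstack([t,s]))
E
```

```text
t: 23.85
tool_pos: [0.4831, -0.0492, 0.2961]
orientation: [3.126, -0.313, 0.001]
wrist_force: [0.2, -0.1, 0.9]
gripper_width: 0.0688
t: 24.35
tool_pos: [0.4053, -0.0492, 0.296]
orientation: [3.126, -0.313, 0.001]
wrist_force: [0.1, 0.1, 0.8]
gripper_width: 0.0688
t 24.35 tcp [ 0.4053 -0.0492  0.296 ] yaw -11.42 press xy [-0.2376 -0.0391] F [0.1 0.1 0.8] M [-0.017 -0.002  0.067] w 0.0688 q6 1.51 z [ 0.001 -0.    -1.   ]
```

View pics/ts5.png

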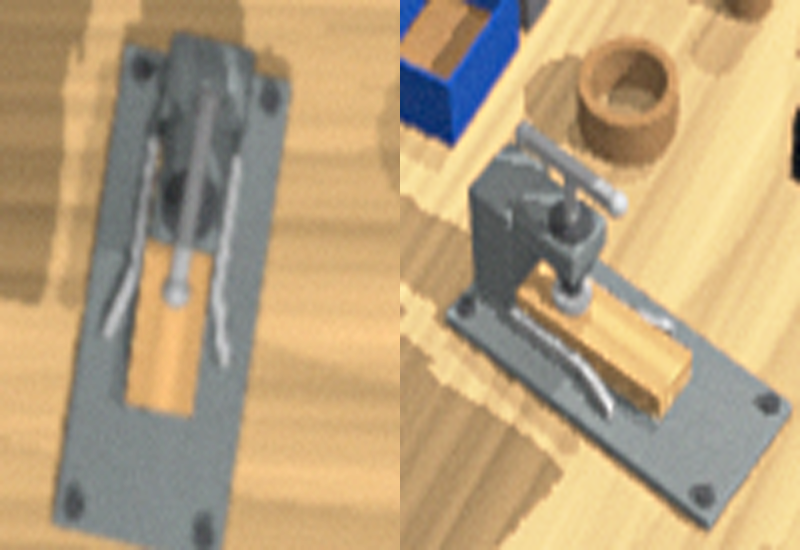

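The batten hasn't moved: its near end is again at (126,403)–(193,416). The bar is still where I left it, in line with the press axis, and nothing touches the robot. Handing in.

```bash
python3 -c "
from bench import bot
bot.sign_off()"
```

```text
the job is handed in; nothing more can be done
```

The batten is clamped fully home in the press at an estimated 35 N. The handle is released and the job was handed in at about 24 s of the 72 s limit.

- **Seating:** I slid the batten in until the back stop pushed back with about 10 N. The tool was then 95.1 mm in front of the screw axis, against 95 mm predicted. Before clamping, both cameras put its near end at about -116 mm (nominal -115) and showed it square; after clamping it was still there in the picture.
- **Clamping:** I turned the handle 1.60 rad clockwise in small steps. The foot touched at about 1.25 rad, and torque then rose at 0.58 N m per rad, close to the expected 0.6. The last stepped reading was 0.18 N m above free (about 30 N), before a final 0.04 rad. The 35 N comes from the turn angle.
- **Disagreement:** after a longer pause at the end, the held torque had relaxed to 0.135 N m above free, about 23 N if taken at face value. I put that down to the handle's friction relaxing rather than lost clamping. The wrist moment reading was too noisy to settle it.
- **After letting go:** the handle bar had not turned back by eye, and wrist force was near zero with the arm clear. The last picture showed only the area around the press. The tape ring there had not moved; I did not check the other bystanders again, but nothing was knocked on the way.

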